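Press the inlay home and rock out the locating block

ROBOT

A 6-joint arm with a two-finger parallel gripper is mounted at the origin on the work surface. World frame = base frame: x ahead of the robot, y to its left, z up, the work surface at z = 0. Lengths are in m, angles in rad, forces in N, time in s.
With the tool pointing down it reaches from about 0.25 to 0.775 m from the base axis. Payload 4 kg.
Tool frame: the origin (TCP) lies at the very end of the fingers, on their centre line; the grasp point (between the pads) lies 19 mm behind it (grip_depth is the z of the grasp point in the tool frame, in m); z points along the fingers, y is the line along which they close (so a half turn about z gives the same grasp; the last joint's range is limited). The gripper opens to 94 mm and grips with 3 to 60 N. Pads are 16 mm wide; open, the fingers measure 119 mm over their backs; the gripper's body (75 mm by 177 mm) begins 78 mm behind the grasp point.
Start: joints at [1.041, 0.087, 1.371, -0, 1.684, -0.103], TCP at [0.228, 0.501, 0.206] pointing down, gripper open.
Joint ranges: [-3.1, 3.1], [-0.76, 2.03], [0.27, 2.55], [-1.08, 4.22], [0.17, 2.65], [-2.57, 2.57]. Speed limits (rad/s): [2.79, 2.79, 3.14, 3.14, 3.14, 3.14].

INTERFACE

Orientations are given as a unit quaternion [w, x, y, z].
In Python, from workcell import get_state, snapshot, get_calibration, finish_job, grip_depth gives the robot as it stands.
- The arm moves only by the tool apply_moves, never from a script. Its arguments are lists of equal length, an entry for each row: "gripper": the finger opening in m, from 0 to 0.094; "travel": the shift along the tool's x, y, z in m, a list of three; "roll": the turn about the tool's z in degrees. In form: {"gripper": [gripper, ...], "travel": [[tx, ty, tz], ...], "roll": [roll, ...]}. A call has 1 to 8 rows; each row shifts and turns the commanded pose from where the row before left it, along the tool's axes as they then stand; what a row does not reach is not made up. A row lasts 1/8 s, in which the tool goes at most 62.5 mm and 10.7 degrees, less where a joint would pass 70% of its speed; a pose out of reach is approached as far as the arm can. A call is refused whole if a number of a shift passes 0.0625 or a number of a turn 10.7, either way. A call with a gripper value outside its range is refused whole. The fingers move at their own pace and stop on an object; "newtons" is the grip in N (left out, the last holds). Time passes only in rows, so rows that do not move let the fingers close. It gives the time, the measured TCP pose, the force, the opening and the grip force at its end, in the units of the state.
- get_state(): the state, without advancing time (a new reading comes with each control period).
- snapshot(name): name is "scene" or "top" or "wrist"; returns the picture (384x512x3 uint8, red, green, blue); there is no depth.
- get_calibration(name): a dict with "fx", "fy", "cx", "cy" (pixels), "D" ([k1, k2, p1, p2, k3] as OpenCV has them; the pictures are not rectified), "extrinsics" (4x4, takes a point from camera to world coordinates). Camera axes: x right, y down, z forward; pixel columns grow to the right and rows downward; lengths in m; the calibration is good to about 2 mm. A picture is of the moment at which its call begins: read the wrist's pose just before it. get_calibration takes no time and is no camera call; for the wrist camera it gives the pose at the moment of the call.
- finish_job(): hands the job in; it is judged then, once.
The state is a dict: "clock": time; "joints": joint angles; "qd": joint speeds; "joint_efforts": joint torques, N m; "tool_pos": TCP position; "eef_rot": TCP orientation; "force": force on the tool from outside, world axes, zero at the start; "wrist_torque": the same for the moment, N m; "gripper_width": opening from 0.0 (shut) to 1.0 (fully open); "grip_force": force on a finger pad.
Only numpy, scipy, OpenCV 4.12 (cv2) and the standard library are available. Lean on these libraries where they do the work, as an engineer would, in place of code of your own. Each camera call takes 0.05 s, during which the arm holds its last target. There are 200 camera calls.

TASK

Press the patterned white tile down until it is flush in the wooden jig. Then grip the dark locating block by its post and rock it side to side along the jig's length, at least six degrees each way, first towards the red dot and then towards the tile, until it works free of its tight cork-lined socket, without ever lifting, tipping or dragging the jig. Finish still holding the block upright and still, just clear above its socket (about 10 to 30 mm), and leave the other things on the bench where they are.

Things in the scene. Friction and masses are not known exactly. Their poses are not given: they have to be found in the camera images.
- jig: pale hardwood gluing jig lying loose on the bench, 230 (x) x 130 (y) x 44 mm, about 1.6 kg. Origin: centre of its underside; x runs along its length from the tile end (-x) to the socket end (+x, red dot of 14 mm on the end wall at x = +105 mm, y = 0); z up. Pulling the block straight up does not free it: the jig comes up with it (its end lifts at about 10 N)
- tile (a joint): how far the tile has been pressed down, m: starts proud at 0 to 0.002, 0.005 is fully home, flush with the jig's top. It slides stiffly (about 6 N), stays where it is left, and stops hard at 0.005
- tile_face (a point): centre of the top face of the white ceramic tile with a blossom pattern, 92 x 92 mm, in its recess at jig x = -52.5 mm; flush is 44 mm above the bench
- socket_rim (a point): centre of the socket's mouth, on the jig's top face, 44 mm above the bench, at jig x = +65 mm, y = 0. The socket is 16 mm deep with a flat hard floor; two 8 mm sprung cork cheeks line its ends (towards -x and +x) and grip the block with some 10 N of friction each; 1.5 mm of play on the y sides
- block: dark wooden locating block, 140 g, standing on the socket's floor: foot 46 (jig x) x 36 (jig y) x 30 mm, of which 16 mm are in the socket; on it a square post 24 x 24 mm, 45 mm tall, with a brass band (top 75 mm above the underside). Origin: centre of its underside; axes parallel to the jig's when seated
- block_grip (a point): grip point on the block's post: on its axis, 55 mm above its underside; clear on all four sides. Rock the block about its y axis, turning the gripper with it; as it stands on the hard floor, tip it about its lower edge (23 mm from the middle) on the side it tips to. Raised about 2 mm with each swing, it walks out
- lantern: bystander: carved brown lantern cylinder, 92 mm across, 105 mm tall, origin centre of its underside, standing on a fixed yellow pad 28 mm thick and 170 mm square
- carver: bystander: hand tool with a handle, like a screwdriver, lying on the bench
- brush: bystander: brush lying on the bench
- jar: bystander: small amber jar with a black lid, 40 mm across, 45 mm tall, beside the jig's -y side near the tile
Not all that is in view belongs to the job. Of the things that look like the block, the middle-sized one is meant.

How it is judged:
On the way, in this order (a step that is already met when the one before it is completed fails the run):
1. the tile is pressed fully home while the block is still seated (value of joint tile above 0.0042 m and z of block in the frame of jig below 0.031 m and angle between the z axis of block and the z axis of jig, either way round below 0.04 rad), for 0.1 s.
2. the block, still in its socket, is rocked towards the red dot (angle between the z axis of block and the z axis of jig, either way round above 0.06 rad and x of block_grip in the frame of jig above 0.067 m and z of block in the frame of jig below 0.042 m), for 0.05 s.
3. the block, still in its socket, is rocked back towards the tile (angle between the z axis of block and the z axis of jig, either way round above 0.06 rad and x of block_grip in the frame of jig below 0.063 m and z of block in the frame of jig below 0.043 m), for 0.05 s.
At the end, for the whole second after the job is handed in: The tile is pressed in by more than 4.2 of 5 mm; the block hangs in the fingers, touching the jig nowhere, its underside 4 to 45 mm above the socket's rim, within 30 mm of the socket's axis, within 0.2 rad of upright and still; the jig lies flat within 30 mm of its start (value of joint tile above 0.0042 m and z of block in the frame of jig between 0.048 and 0.089 m and horizontal distance between block and socket_rim below 0.03 m and angle between block's own z axis and vertical below 0.2 rad and contact force between the fingers and block above 1 N and contact force between block and jig below 0.2 N and linear speed of block below 0.03 m/s and height (world z) of jig below 0.004 m and angle between jig's own z axis and vertical below 0.03 rad and distance of jig from where it was at the start of the episode below 0.03 m); the arm keeps its last pose, push and grip.
It fails at once if the jig is lifted or tipped off the bench (height (world z) of jig above 0.01 m or angle between jig's own z axis and vertical above 0.07 rad).
It fails at once if the jig is dragged more than 40 mm (distance of jig from where it was at the start of the episode above 0.04 m).
It fails at once if a bystander is disturbed (distance of any of lantern, carver, brush, jar from where it was at the start of the episode above 0.03 m).
It also fails if it takes over 48 s, if anything falls off the work surface, if the arm or the gripper's body presses on something with over 40 N, if the wrist force passes 120 N, or if a joint passes its speed limit or range.

## Working session

There is one attempt and no reset: what is moved stays moved. The work goes in short steps, Python scripts to look and compute and a tool call to move; the robot and the scene stay as the last step left them, time stands still between calls to the robot, and variables do not carry over. Pictures are saved under pics/ and viewed, at most 10 in all, crops included, and the job is handed in when it is done.

Besides the shell and the picture viewer there is one more tool, called after "Request:" as name(argument=value, ...), one argument or row to a line, values as JSON. apply_moves: Moves the arm, as the interface text tells. Its arguments: {"type":"object","properties":{"gripper":{"type":"array","items":{"type":"number"}},"travel":{"type":"array","items":{"type":"array","items":{"type":"number"}}},"roll":{"type":"array","items":{"type":"number"}},"newtons":{"type":"number"}},"required":["gripper","travel","roll"]}

```bash
mkdir -p pics; ls; cat > h.py <<'E'
import numpy as np, cv2
from workcell import *
def save(n,f):
    im=snapshot(n); cv2.imwrite('pics/'+f,im[:,:,::-1]); return im
def ray(n,uv,C=None):
    C=C or get_calibration(n); K=np.array([[C['fx'],0,C['cx']],[0,C['fy'],C['cy']],[0,0,1.]])
    p=cv2.undistortPoints(np.array(uv,float).reshape(-1,1,2),K,np.array(C['D'],float)).reshape(-1,2)
    T=np.array(C['extrinsics']); d=np.c_[p,np.ones(len(p))]@T[:3,:3].T
    return T[:3,3],d
def plane(n,uv,z,C=None):
    o,d=ray(n,uv,C); return o+d*((z-o[2])/d[:,2])[:,None]
E
python3 - <<'E'
from h import *
a=save('scene','s0.png');b=save('top','t0.png')
print(get_state());print(grip_depth)
for n in('scene','top','wrist'):print(n,np.round(get_calibration(n)['extrinsics'],3).tolist())
E
```

```text
pics
{'clock': 0.1, 'joints': array([ 1.04092511e+00,  8.78640820e-02,  1.37205222e+00, -1.94613107e-05,
        1.68359471e+00, -1.03106059e-01]), 'qd': array([ 0.00183426, -0.00086107, -0.00511308, -0.00149324,  0.00309123,
       -0.00213601]), 'joint_efforts': array([ 2.37980566e-03, -3.41252589e+01, -3.03301799e+01,  7.19640730e-02,
        3.03895294e-02, -8.63766309e-05]), 'tool_pos': array([0.22743164, 0.50025037, 0.20445634]), 'eef_rot': array([-2.89337472e-04,  2.11767932e-01,  9.77319509e-01, -9.14551121e-04]), 'force': array([-0.04076839,  0.14748947, -0.00146288]), 'wrist_torque': array([-0.03864926,  0.02447445,  0.04701094]), 'grip_force': 0.0, 'gripper_width': 1.005095895693691}
-0.0188
scene [[0.744, 0.561, -0.363, 1.086], [0.668, -0.622, 0.409, -0.552], [0.004, -0.546, -0.838, 1.18], [0.0, 0.0, 0.0, 1.0]]
top [[-0.026, -0.995, 0.099, 0.447], [-1.0, 0.025, -0.009, -0.005], [0.007, -0.1, -0.995, 1.812], [0.0, 0.0, 0.0, 1.0]]
wrist [[0.413, 0.879, 0.238, 0.159], [0.911, -0.398, -0.11, 0.532], [-0.002, 0.262, -0.965, 0.383], [0.0, 0.0, 0.0, 1.0]]
```

View pics/t0.png

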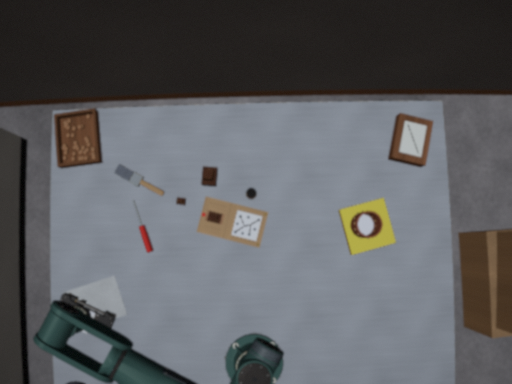

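View pics/s0.png

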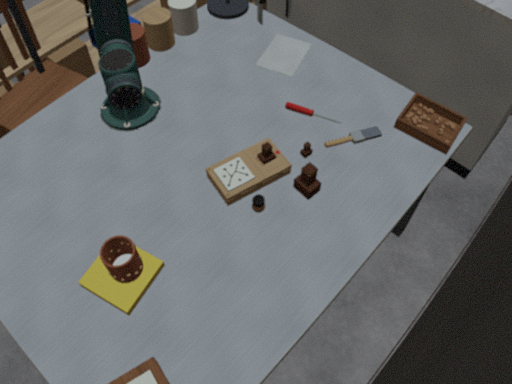

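The top view shows the jig at about (232,221), with the tile at (248,225), the red dot at (205,214) and the jar at (251,193). There are three block lookalikes: a large one at (209,176), a small one at (181,201) and the middle-sized one in the jig's socket at (214,217). The one in the jig fits, being both middle-sized and seated beside the red dot. I'll measure it and confirm in a crop.

```bash
python3 - <<'E'
from h import *
b=cv2.imread('pics/t0.png'); hsv=cv2.cvtColor(b,cv2.COLOR_BGR2HSV)
def blobs(m,lo,hi):
    n,l,s,c=cv2.connectedComponentsWithStats(m.astype(np.uint8))
    return [(l==i,s[i],c[i]) for i in range(1,n) if lo<s[i][4]<hi]
roi=np.zeros(b.shape[:2],bool); roi[190:255,190:275]=1
h,s,v=[hsv[:,:,i].astype(int) for i in range(3)]
white=roi&(s<60)&(v>185)
print('white',[(st.tolist(),np.round(c,1).tolist()) for _,st,c in blobs(white,20,5000)])
wood=roi&(h>8)&(h<25)&(s>70)&(v>110)
m=(wood|white).astype(np.uint8)
m=cv2.morphologyEx(m,cv2.MORPH_CLOSE,np.ones((7,7)))
c=max(cv2.findContours(m,0,2)[0],key=cv2.contourArea)
r=cv2.minAreaRect(c);print(r)
P=plane('top',cv2.boxPoints(r),0.044);print(np.round(P,3).tolist(), np.linalg.norm(np.diff(P,axis=0),axis=1),P.mean(0))
red=roi&((h<6)|(h>174))&(s>140)&(v>140)
for _,st,cc in blobs(red,2,200):print('red',st,cc,plane('top',[cc],0.044))
w=max(blobs(white,20,5000),key=lambda q:q[1][4])[2]
print('tile',plane('top',[w],.047))
for n,uv in dict(jar=(251,193),big=(209,176),small=(181,201),blk=(214,217)).items(): print(n,plane('top',[uv],.045))
cv2.imwrite('pics/c0.png',cv2.resize(b[160:255,165:280],None,fx=5,fy=5,interpolation=cv2.INTER_CUBIC))
s0=get_state(); print(get_calibration('wrist')['fx'])
E
```

```text
white [([238, 212, 22, 12, 103], [247.9, 217.5]), ([234, 216, 8, 14, 48], [237.7, 223.3]), ([252, 222, 7, 8, 28], [255.7, 225.3]), ([236, 227, 21, 12, 113], [247.5, 233.3])]
((231.9706268310547, 221.61767578125), (62.81672286987305, 34.68259048461914), 14.03624439239502)
[[0.477, 0.188, 0.044], [0.595, 0.156, 0.044], [0.536, -0.059, 0.044], [0.418, -0.026, 0.044]] [0.1229665  0.22323196 0.12253473] [0.50645692 0.06470287 0.044     ]
red [202 213   3   3   7] [203.28571429 214.        ] [[0.535801   0.16567537 0.044     ]]
tile [[0.46386307 0.01058498 0.047     ]]
jar [[ 0.60621875 -0.0053932   0.045     ]]
big [[0.67088637 0.14295523 0.045     ]]
small [[0.58388396 0.24438629 0.045     ]]
blk [[0.52421162 0.12773619 0.045     ]]
312.28371454227454
```

View pics/c0.png

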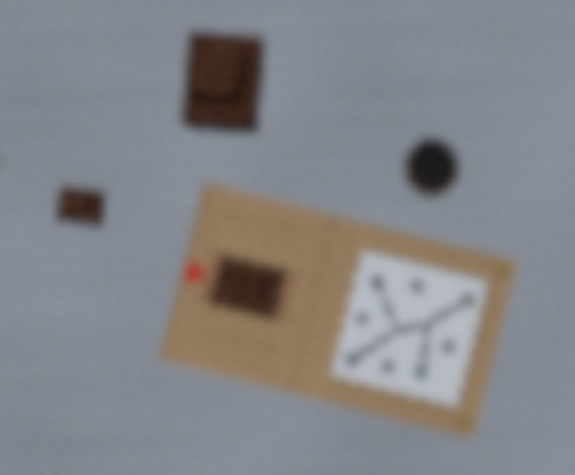

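The crop confirms it. The middle-sized dark block sits in the jig's socket next to the red dot, and the big and small lookalikes stand loose on the bench. The jig's x axis runs at about 75° in world. The moves can't tilt the tool, so I'll pinch the post across the jig's y and let the block pivot between the pads as I rock it.

Request:
apply_moves(
  gripper=[0,0,0,0,0,0,0,0],
  travel=[
    [0,0,0],
    [0,0,0],
    [0,0,0],
    [0,0,0],
    [0,0,0],
    [0,0,0],
    [0,0,0],
    [0,0,0],
  ],
  roll=[10.1,10.1,10.1,10.1,10.1,10.1,10.1,10.1],
)

```text
clock: 1.1
tool_pos: [0.2275, 0.5004, 0.2048]
eef_rot: [0.0, 0.796, 0.605, -0.001]
force: [0.2, -0.2, -0.5]
gripper_width: 0.188
grip_force: 0.0
```

Request:
apply_moves(
  gripper=[0,0,0,0,0,0,0,0],
  travel=[
    [-0.036,0.04,-0.004],
    [-0.036,0.04,-0.004],
    [-0.036,0.04,-0.004],
    [-0.036,0.04,-0.004],
    [-0.036,0.04,-0.004],
    [-0.036,0.04,-0.004],
    [-0.036,0.04,-0.004],
    [-0.036,0.04,-0.004],
  ],
  roll=[0,0,0,0,0,0,0,0],
)

```text
clock: 2.1
tool_pos: [0.4611, 0.137, 0.2372]
eef_rot: [-0.0, 0.795, 0.607, -0.0]
force: [0.4, -0.6, -0.7]
gripper_width: 0.004
grip_force: 0.0
```

Request:
apply_moves(
  gripper=[0,0,0,0],
  travel=[
    [-0.029,0.032,0],
    [-0.029,0.032,0],
    [0,0,0],
    [0,0,0],
  ],
  roll=[0,0,0,0],
)

```text
clock: 2.6
tool_pos: [0.5067, 0.0662, 0.237]
eef_rot: [-0.001, 0.795, 0.607, -0.0]
force: [-0.2, 0.6, -0.6]
gripper_width: 0.008
grip_force: 0.0
```

```bash
python3 - <<'E'
from h import *
s=get_state();print(s['tool_pos'],s['eef_rot'],s['clock'],s['force'])
import pickle
pickle.dump(get_calibration('wrist'),open('w1.pkl','wb'))
save('wrist','w1.png')
E
```

```text
[0.50668845 0.06621945 0.23700555] [-6.64218130e-04  7.94719505e-01  6.06976419e-01 -3.06388447e-04] 2.6 [-0.23157951  0.60458445 -0.63586479]
```

View pics/w1.png

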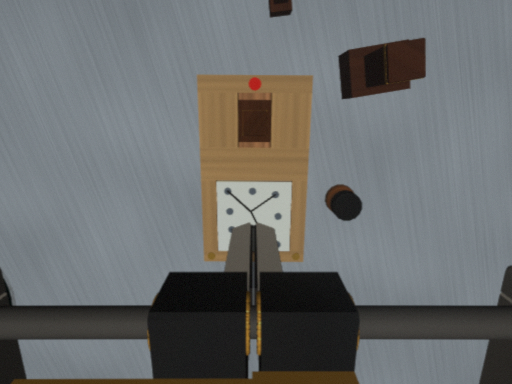

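The wrist view shows the red dot at (255,84), the block's post in its socket at (255,120), the cork cheeks above and below it, and the tile's upper corners at (217,181) and (292,181). The jig lines up closely with the tool.

```bash
python3 - <<'E'
from h import *
import pickle
C=pickle.load(open('w1.pkl','rb')); b=cv2.imread('pics/w1.png'); hsv=cv2.cvtColor(b,cv2.COLOR_BGR2HSV)
h,s,v=[hsv[:,:,i].astype(int) for i in range(3)]
red=((h<6)|(h>174))&(s>170)&(v>130); red[:70]=0; red[100:]=0
ys,xs=np.nonzero(red); print(len(xs),xs.mean(),ys.mean())
wood=((h>8)&(h<25)&(s>60)&(v>90)); wood[:60]=0
# side edges of jig per row (top face)
L=[];R=[]
for y in list(range(85,145,5)):
    x=np.nonzero(wood[y,180:330])[0]+180; L.append((x.min(),y)); R.append((x.max()+1,y))
PL,PR=plane('w',L,.044,C),plane('w',R,.044,C)
print(np.round(L,0).tolist(),np.round(R,0).tolist())
for P in(PL,PR):
    vx,vy,x0,y0=cv2.fitLine(P[:,:2].astype(np.float32),cv2.DIST_HUBER,0,.01,.01).ravel(); print('ang',np.degrees(np.arctan2(vy,vx)),x0,y0)
print('width',np.linalg.norm(PL-PR,axis=1).round(4))
dot=plane('w',[(xs.mean(),ys.mean())],.044,C)[0]
sock=plane('w',[(255,93),(255,147)],.044,C); print('socket ends',sock)
tc=plane('w',[(217,181),(292,181)],.047,C);print('tile corners',tc)
print('dot',dot)
for a in (74,74.7,75.5):
    d=np.array([np.cos(np.radians(a)),np.sin(np.radians(a))]); print(a,'sock',dot[:2]-d*.04,'tile',dot[:2]-d*.1575,(PL+PR).mean(0)[:2]/2)
q=get_state()['eef_rot']; from scipy.spatial.transform import Rotation as Ro
M=Ro.from_quat(q,scalar_first=True).as_matrix(); print(M.round(3)); print('toolx ang',np.degrees(np.arctan2(M[1,0],M[0,0])))
dark=(v<75)&(s>60); 
for z in (.103,):
  print(plane('w',[(240,101),(270,101),(240,141),(270,141)],z,C))
print(''.join(f'{v[y,255]} ' for y in range(86,152)))
E
```

```text
121 254.45454545454547 83.37190082644628
[[197, 85], [198, 90], [198, 95], [198, 100], [198, 105], [198, 110], [199, 115], [199, 120], [199, 125], [199, 130], [199, 135], [200, 140]] [[312, 85], [312, 90], [312, 95], [312, 100], [311, 105], [311, 110], [311, 115], [311, 120], [310, 125], [310, 130], [310, 135], [310, 140]]
ang 74.50683 0.46530658 0.15213975
ang 74.94297 0.5907741 0.120361194
width [0.1294 0.1288 0.1293 0.1298 0.1292 0.1297 0.1291 0.1296 0.129  0.1295
 0.1301 0.1294]
socket ends [[0.53369895 0.15601948 0.044     ]
 [0.5178214  0.09725602 0.044     ]]
tile corners [[0.46289259 0.07013558 0.047     ]
 [0.55037235 0.04637751 0.047     ]]
dot [0.53579361 0.16612161 0.044     ]
74 sock [0.52476811 0.12767115] tile [0.49238072 0.0147229 ] [0.52775373 0.13520696]
74.7 sock [0.52523869 0.12753932] tile [0.4942336  0.01420382] [0.52775373 0.13520696]
75.5 sock [0.52577841 0.12739571] tile [0.49635876 0.01363836] [0.52775373 0.13520696]
[[ 0.262  0.965 -0.001]
 [ 0.965 -0.262  0.001]
 [ 0.    -0.001 -1.   ]]
toolx ang 74.79703911036225
[[0.5169553  0.15017307 0.103     ]
 [0.54470263 0.14262254 0.103     ]
 [0.50658269 0.11363231 0.103     ]
 [0.53526228 0.10583549 0.103     ]]
177 174 176 175 151 142 136 141 141 141 141 140 139 118 73 63 59 61 58 55 59 55 59 59 61 58 56 55 54 56 53 54 56 52 48 53 50 52 54 55 52 58 55 57 56 55 53 53 52 48 53 56 54 55 57 69 129 143 144 144 141 144 143 142 141 140
```

Request:
apply_moves(
  gripper=[0,0,0,0,0,0,0,0],
  travel=[
    [-0.018,0.0005,0.03],
    [-0.018,0.0005,0.03],
    [-0.0175,0.0005,0.03],
    [0,0,0.035],
    [0,0,0.035],
    [0,0,0.02],
    [0,0,0],
    [0,0,0],
  ],
  roll=[0,0,0,0,0,0,0,0],
)

```text
clock: 3.65
tool_pos: [0.4951, 0.0146, 0.0587]
eef_rot: [0.001, 0.794, 0.608, 0.001]
force: [-0.1, -0.9, 0.2]
gripper_width: 0.005
grip_force: 0.0
```

Request:
apply_moves(
  gripper=[0,0,0,0,0,0],
  travel=[
    [0,0,0.004],
    [0,0,0.003],
    [0,0,0.002],
    [0,0,0.002],
    [0,0,0.001],
    [0,0,0],
  ],
  roll=[0,0,0,0,0,0],
)

```text
clock: 4.4
tool_pos: [0.4946, 0.0138, 0.0459]
eef_rot: [0.0, 0.795, 0.607, 0.0]
force: [-2.5, 0.9, 4.8]
gripper_width: 0.008
grip_force: 2.3
```

Request:
apply_moves(
  gripper=[0,0,0,0],
  travel=[
    [0,0,0.001],
    [0,0,0.001],
    [0,0,0.0005],
    [0,0,0],
  ],
  roll=[0,0,0,0],
)

```text
clock: 4.9
tool_pos: [0.4946, 0.0138, 0.0442]
eef_rot: [0.0, 0.795, 0.607, 0.0]
force: [-3.9, 0.7, 9.7]
gripper_width: 0.003
grip_force: 5.0
```

Request:
apply_moves(
  gripper=[0,0,0,0],
  travel=[
    [0,0,0.001],
    [0,0,0.001],
    [0,0,0.001],
    [0,0,0],
  ],
  roll=[0,0,0,0],
)

```text
clock: 5.4
tool_pos: [0.4947, 0.0138, 0.044]
eef_rot: [0.0, 0.795, 0.607, 0.0]
force: [-9.8, -0.8, 22.7]
gripper_width: 0.004
grip_force: 11.5
```

The tile is home, with TCP z at 0.044 and a hard stop at 23 N. Next I go up and over the block.

Request:
apply_moves(
  gripper=[0,0,0.06,0.06,0.06,0.06,0.06,0.06],
  travel=[
    [0,0,-0.02],
    [0,0,-0.04],
    [0,0,-0.04],
    [0.03,0,-0.005],
    [0.03,0,0],
    [0.03,0,0],
    [0.0275,0,0],
    [0,0,0],
  ],
  roll=[0,0,0,0,0,0,0,0],
)

```text
clock: 6.4
tool_pos: [0.5254, 0.1285, 0.1437]
eef_rot: [-0.0, 0.794, 0.608, -0.0]
force: [-0.1, 0.1, -1.0]
gripper_width: 0.602
grip_force: 0.0
```

```bash
python3 - <<'E'
from h import *
import pickle
s=get_state();print(s['tool_pos'],s['clock'],s['force'],s['gripper_width'])
pickle.dump(get_calibration('wrist'),open('w2.pkl','wb'))
save('wrist','w2.png')
E
```

```text
[0.52541719 0.12846189 0.14371107] 6.4 [-0.06065227  0.09257013 -0.96564628] 0.6019360004417463
```

View pics/w2.png

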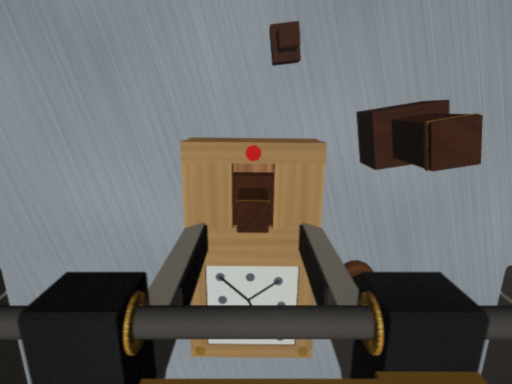

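The dot is at (253,153). The post's top face spans roughly columns 237–270 and rows 200–232, centred between the open fingers.

```bash
python3 - <<'E'
from h import *
import pickle
C=pickle.load(open('w2.pkl','rb'))
print(plane('w',[(253,153)],.044,C)); P=plane('w',[(237,201),(271,201),(269,232),(237,232)],.103,C);print(P,P.mean(0))
E
```

```text
[[0.53583975 0.16551522 0.044     ]]
[[0.51759731 0.14242857 0.103     ]
 [0.54160794 0.13597779 0.103     ]
 [0.53419513 0.11280427 0.103     ]
 [0.51096487 0.11904103 0.103     ]] [0.52609131 0.12756292 0.103     ]
```

Request:
apply_moves(
  gripper=[0.06,0.06,0.06,0.06,0.06],
  travel=[
    [0,0,0.025],
    [0,0,0.025],
    [0,0,0.018],
    [0,0,0.007],
    [0,0,0],
  ],
  roll=[0,0,0,0,0],
)

```text
clock: 7.08
tool_pos: [0.5254, 0.1268, 0.0698]
eef_rot: [-0.0, 0.795, 0.607, -0.0]
force: [-0.5, -0.6, -0.9]
gripper_width: 0.639
grip_force: 0.0
```

Request:
apply_moves(
  gripper=[0.015,0.015,0.015,0.015,0.015,0.015],
  travel=[
    [0,0,0],
    [0,0,0],
    [0,0,0],
    [0,0,0],
    [0,0,0],
    [0,0,0],
  ],
  roll=[0,0,0,0,0,0],
  newtons=25,
)

```text
clock: 7.82
tool_pos: [0.5248, 0.1275, 0.0703]
eef_rot: [-0.001, 0.795, 0.607, -0.0]
force: [-4.3, 0.2, 4.3]
gripper_width: 0.253
grip_force: 25.0
```

Request:
apply_moves(
  gripper=[0.015,0.015,0.015,0.015],
  travel=[
    [0.0015,0,-0.0005],
    [0.0015,0,-0.0005],
    [0.001,0,-0.0005],
    [0,0,0],
  ],
  roll=[0,0,0,0],
)

```text
clock: 8.32
tool_pos: [0.5251, 0.1285, 0.0704]
eef_rot: [0.001, 0.795, 0.607, -0.003]
force: [-5.7, -5.6, 1.6]
gripper_width: 0.252
grip_force: 25.0
```

Request:
apply_moves(
  gripper=[0.015,0.015,0.015,0.015],
  travel=[
    [0.0015,0,-0.0005],
    [0.0015,0,-0.0005],
    [0.001,0,-0.0003],
    [0,0,0],
  ],
  roll=[0,0,0,0],
)

```text
clock: 8.82
tool_pos: [0.5253, 0.1293, 0.0707]
eef_rot: [0.003, 0.795, 0.607, -0.006]
force: [-4.9, -11.0, 0.2]
gripper_width: 0.252
grip_force: 25.0
```

```bash
python3 - <<'E'
from h import *
import pickle
s=get_state();print(s['tool_pos'],s['clock'],s['force'],s['wrist_torque'])
C=get_calibration('wrist');pickle.dump(C,open('w3.pkl','wb'))
b=save('wrist','w3.png')[:,:,::-1]; hsv=cv2.cvtColor(np.ascontiguousarray(b),cv2.COLOR_BGR2HSV)
h,s,v=[hsv[:,:,i].astype(int) for i in range(3)]
red=((h<6)|(h>174))&(s>170)&(v>130); red[:,:200]=0; red[:,300:]=0
ys,xs=np.nonzero(red); print(len(xs),plane('w',[(xs.mean(),ys.mean())],.044,C))
cv2.imwrite('pics/c3.png',cv2.resize(b[100:384,140:380],None,fx=2,fy=2))
E
```

```text
[0.52534143 0.12927938 0.07070826] 8.825 [ -4.8562046  -11.02846685   0.16530554] [-2.43201474  1.09072273 -0.02726918]
329 [[0.53600591 0.16605428 0.044     ]]
```

View pics/c3.png

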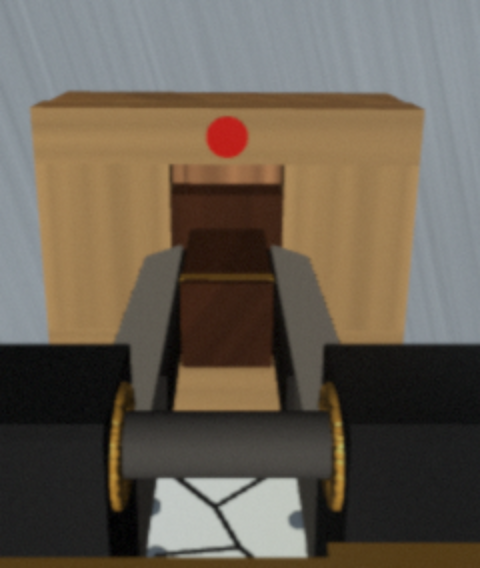

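The arm is compliant: the jig's dot hasn't moved (within 0.5 mm) and the block has barely tilted. I'll ease the grip so the post can pivot, and push further with some lift.

Request:
apply_moves(
  gripper=[0.015,0.015,0.015,0.015],
  travel=[
    [0.001,0,-0.001],
    [0.001,0,-0.001],
    [0.001,0,-0.001],
    [0,0,0],
  ],
  roll=[0,0,0,0],
  newtons=15,
)

```text
clock: 9.38
tool_pos: [0.526, 0.1355, 0.0713]
eef_rot: [-0.0, 0.795, 0.607, -0.004]
force: [-0.2, -3.7, -13.2]
gripper_width: 0.254
grip_force: 15.0
```

```bash
cat >> h.py <<'E'
def chk(f=None):
    s=get_state();C=get_calibration('wrist');b=np.ascontiguousarray(snapshot('wrist')[:,:,::-1])
    if f: cv2.imwrite('pics/'+f,cv2.resize(b[100:384,140:380],None,fx=2,fy=2))
    from scipy.spatial.transform import Rotation as Ro
    print(s['clock'],s['tool_pos'].round(4),'F',s['force'].round(1),'z',Ro.from_quat(s['eef_rot'],scalar_first=True).as_matrix()[:,2].round(4))
    h,S,v=[q.astype(int) for q in cv2.split(cv2.cvtColor(b,cv2.COLOR_BGR2HSV))]
    red=((h<6)|(h>174))&(S>170)&(v>130); red[:,:200]=0; red[:,300:]=0
    ys,xs=np.nonzero(red); D=plane('w',[(xs.mean(),ys.mean())],.044,C)[0]; d=np.array([.2637,.9646]); s0=D[:2]-.04*d
    g=s['tool_pos'][:2]-.019*Ro.from_quat(s['eef_rot'],scalar_first=True).as_matrix()[:2,2]
    # edge rows of the block down the column through the dot: jumps in value
    col=v[:,int(xs.mean())-4:int(xs.mean())+5].mean(1); dv=np.diff(col)
    print('dot',D[:2].round(4),ys.mean().round(1),'grip-sock along x mm',((g-s0)@d*1000).round(1),'edges',[(int(y),int(dv[y])) for y in range(int(ys.max())+3,300) if abs(dv[y])>12])
E
python3 -c "
from h import *
chk('c4.png')"
```

```text
9.375 [0.526  0.1355 0.0713] F [ -0.2  -3.7 -13.2] z [-0.007  -0.0048 -1.    ]
dot [0.536  0.1708] 170.3 grip-sock along x mm 3.4 edges [(193, -62), (194, -32), (236, 17), (237, 22), (239, -30), (240, -16), (283, 31), (284, 45)]
```

Request:
apply_moves(
  gripper=[0.015,0.015,0.015],
  travel=[
    [0,0,0.002],
    [0,0,0.001],
    [0,0,0],
  ],
  roll=[0,0,0],
)

```text
clock: 9.8
tool_pos: [0.5275, 0.1378, 0.072]
eef_rot: [-0.001, 0.795, 0.607, -0.001]
force: [-1.9, -3.5, -13.0]
gripper_width: 0.253
grip_force: 15.0
```

```bash
python3 -c "
from h import *
chk('c5.png')"
```

```text
9.8 [0.5275 0.1378 0.072 ] F [ -1.9  -3.5 -13. ] z [-0.002 -0.    -1.   ]
dot [0.5378 0.1731] 170.3 grip-sock along x mm 3.3 edges [(193, -64), (194, -34), (236, 17), (237, 21), (239, -33), (240, -13), (283, 39), (284, 39)]
```

View pics/c5.png

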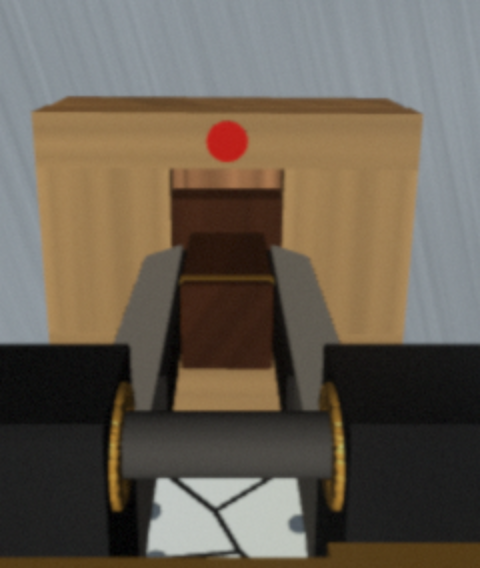

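The view is almost unchanged, but the jig has slid about 7 mm with the block (dot now at y=0.173), with 13 N of lift. Lifting unloads the jig, so I need to press down a little while rocking. I'll lower first.

Request:
apply_moves(
  gripper=[0.015,0.015,0.015,0.015],
  travel=[
    [0,0,0.001],
    [0,0,0.001],
    [0,0,0.001],
    [0,0,0],
  ],
  roll=[0,0,0,0],
)

```text
clock: 10.35
tool_pos: [0.5282, 0.1384, 0.0713]
eef_rot: [-0.0, 0.795, 0.607, 0.0]
force: [-5.0, -1.2, -7.1]
gripper_width: 0.254
grip_force: 15.0
```

```bash
python3 -c "
from h import *
chk()"
```

```text
10.35 [0.5282 0.1384 0.0713] F [-5.  -1.2 -7.1] z [ 3.0e-04  1.2e-03 -1.0e+00]
dot [0.5384 0.1739] 170.3 grip-sock along x mm 3.1 edges [(193, -55), (194, -39), (236, 17), (237, 22), (238, 15), (239, -36), (240, -17), (283, 47), (284, 30)]
```

I'll regrip higher on the post for a better lever, then push towards the dot while pressing down.

Request:
apply_moves(
  gripper=[0.04,0.04,0.04,0.015,0.015,0.015,0.015],
  travel=[
    [0,0,0],
    [0,0,-0.006],
    [0,0,-0.003],
    [0,0,0],
    [0,0,0],
    [0,0,0],
    [0,0,0],
  ],
  roll=[0,0,0,0,0,0,0],
  newtons=20,
)

```text
clock: 11.28
tool_pos: [0.5283, 0.138, 0.0791]
eef_rot: [-0.0, 0.795, 0.607, 0.0]
force: [-2.1, 0.4, 3.0]
gripper_width: 0.253
grip_force: 20.0
```

Request:
apply_moves(
  gripper=[0.015,0.015,0.015],
  travel=[
    [0,0,0.003],
    [0,0,0.002],
    [0.008,0,0.002],
  ],
  roll=[0,0,0],
)

```text
clock: 11.65
tool_pos: [0.5295, 0.1417, 0.0773]
eef_rot: [0.003, 0.795, 0.607, -0.003]
force: [-13.7, -12.6, 25.6]
gripper_width: 0.256
grip_force: 20.0
```

```bash
python3 -c "
from h import *
chk()"
```

```text
11.65 [0.5295 0.1417 0.0773] F [-13.7 -12.6  25.6] z [-0.0012 -0.008  -1.    ]
dot [0.5385 0.1742] 172.8 grip-sock along x mm 6.5 edges [(195, -43), (196, -41), (237, 15), (238, 19), (240, -17), (241, -16), (282, 35), (283, 33), (284, 13)]
```

Request:
apply_moves(
  gripper=[0.015,0.015],
  travel=[
    [0.005,0,-0.001],
    [0.002,0,-0.001],
  ],
  roll=[0,0],
)

```text
clock: 11.95
tool_pos: [0.5306, 0.1465, 0.0771]
eef_rot: [0.004, 0.795, 0.607, -0.005]
force: [-9.9, -13.4, 16.0]
gripper_width: 0.251
grip_force: 20.0
```

```bash
python3 -c "
from h import *
chk('c6.png')"
```

```text
11.95 [0.5306 0.1465 0.0771] F [ -9.9 -13.4  16. ] z [-0.0035 -0.012  -0.9999]
dot [0.5385 0.174 ] 180.0 grip-sock along x mm 11.7 edges [(201, -63), (202, -34), (206, 14), (222, -12), (242, 20), (243, 15), (245, -28), (247, 14), (287, 33), (288, 43)]
```

View pics/c6.png

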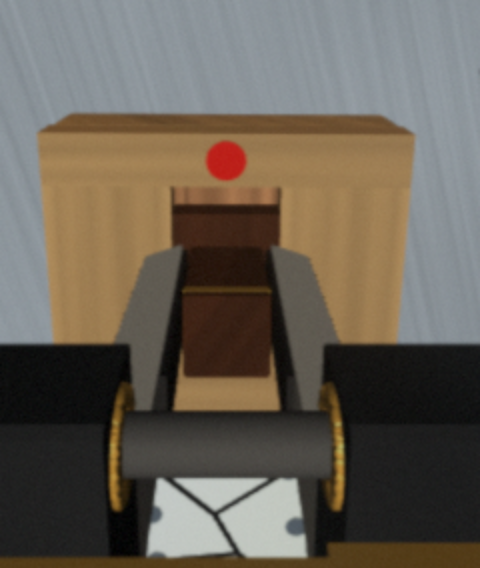

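```bash
cat >> h.py <<'E'
def top(r1,r2,dot,z=.103):
    C=get_calibration('wrist'); d=np.array([.2637,.9646]); s0=np.array(dot)-.04*d
    P=plane('w',[(253,r1),(253,r2)],z,C)[:,:2]; x=(P-s0)@d*1000; print('post top x mm',x.round(1),'mid',x.mean().round(1),'tilt~',(x.mean()/75).round(3))
E
python3 -c "
from h import *
top(245.5,287.8,(.5385,.174)); top(245.5,287.8,(.5385,.174),.105)"
```

```text
post top x mm [18.7 -6.7] mid 6.0 tilt~ 0.08
post top x mm [19.7 -5.4] mid 7.1 tilt~ 0.095
```

Tilt is about 0.09 rad and the jig is staying put. One more nudge.

Request:
apply_moves(
  gripper=[0.015,0.015,0.015],
  travel=[
    [0.004,0,-0.0005],
    [0.001,0,0],
    [0,0,0],
  ],
  roll=[0,0,0],
)

```text
clock: 12.38
tool_pos: [0.5322, 0.152, 0.0768]
eef_rot: [0.003, 0.795, 0.607, -0.004]
force: [-9.0, -11.8, 17.3]
gripper_width: 0.254
grip_force: 20.0
```

```bash
python3 -c "
from h import *
chk()"
```

```text
12.375 [0.5322 0.152  0.0768] F [ -9.  -11.8  17.3] z [-0.0032 -0.0103 -0.9999]
dot [0.5385 0.174 ] 188.1 grip-sock along x mm 17.3 edges [(207, -24), (208, -56), (209, -24), (212, 12), (246, 14), (247, 18), (249, -25), (251, 15), (292, 48), (293, 30)]
```

```bash
python3 -c "
from h import *
top(249.5,292.5,(.5385,.174),.105)
d=np.array([.2637,.9646]); s0=np.array((.5385,.174))-.04*d
for r,z in((208,.044),(208,.058),(246,.09)): print(r,z,(plane('w',[(253,r)],z)[0,:2]-s0)@d*1000)"
```

```text
post top x mm [22.9 -2.8] mid 10.0 tilt~ 0.133Traceback (most recent call last):
  File "<string>", line 5, in <module>
    for r,z in((208,.044),(208,.058),(246,.09)): print(r,z,(plane('w',[(253,r)],z)[0,:2]-s0)@d*1000)
                                                            ~~~~~^^^^^^^^^^^^^^^^^
  File "h.py", line 11, in plane
    o,d=ray(n,uv,C); return o+d*((z-o[2])/d[:,2])[:,None]
        ~~~^^^^^^^^
  File "h.py", line 6, in ray
    C=C or get_calibration(n); K=np.array([[C['fx'],0,C['cx']],[0,C['fy'],C['cy']],[0,0,1.]])
           ~~~~~~~~~~~~~~~^^^
ValueError: cameras: scene, top, wrist
```

```bash
python3 -c "
from h import *
d=np.array([.2637,.9646]); s0=np.array((.5385,.174))-.04*d
for r,z in((208.5,.044),(208.5,.058),(249.5,.1015),(292.5,.1045)): print(r,z,(plane('wrist',[(253,r)],z)[0,:2]-s0)@d*1000)"
```

```text
208.5 0.044 24.983590642062964
208.5 0.058 29.683197418067834
249.5 0.1015 21.146884738201926
292.5 0.1045 -3.159160842105423
```

Request:
apply_moves(
  gripper=[0.015,0.015,0.015],
  travel=[
    [0.004,0,-0.0005],
    [0.001,0,-0.0005],
    [0,0,0],
  ],
  roll=[0,0,0],
)

```text
clock: 12.8
tool_pos: [0.5336, 0.1572, 0.0767]
eef_rot: [0.003, 0.795, 0.607, -0.004]
force: [-6.2, -10.5, 11.5]
gripper_width: 0.253
grip_force: 20.0
```

```bash
python3 -c "
from h import *
chk('c7.png')"
```

```text
12.8 [0.5336 0.1572 0.0767] F [ -6.2 -10.5  11.5] z [-0.0032 -0.0094 -1.    ]
dot [0.5385 0.174 ] 195.7 grip-sock along x mm 22.7 edges [(214, -42), (215, -48), (216, -17), (218, 14), (250, 21), (251, 18), (252, -25), (254, 16), (296, 37), (297, 43)]
```

View pics/c7.png

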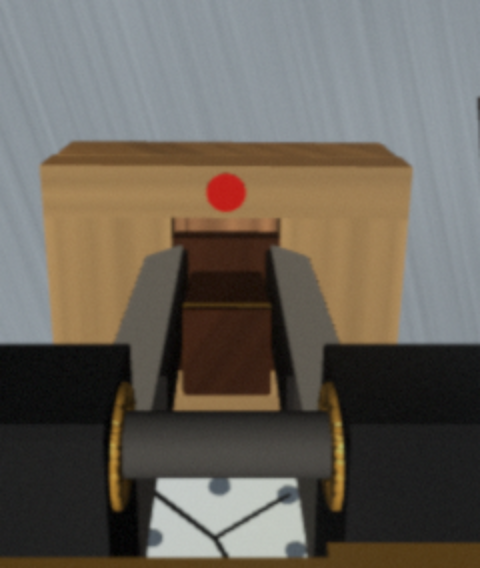

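The block is clearly tilted towards the dot (post-top rows 252–297, dot at row 196) with the jig unmoved, but the pads have crept along the post. I'll release, re-centre and measure.

Request:
apply_moves(
  gripper=[0.045,0.045,0.045],
  travel=[
    [0,0,0],
    [-0.006,0,0],
    [-0.006,0,0],
  ],
  roll=[0,0,0],
)

```text
clock: 13.22
tool_pos: [0.5315, 0.1501, 0.0747]
eef_rot: [-0.0, 0.795, 0.607, -0.0]
force: [0.3, -0.2, 0.0]
gripper_width: 0.476
grip_force: 0.0
```

```bash
cat >> h.py <<'E'
def geo(rf,r1,r2,dot,dz=0):
    # foot-top edge, post-top +x and -x edges (rows) -> tilt and shift, block raised by dz
    C=get_calibration('wrist'); d=np.array([.2637,.9646]); s0=np.array(dot)-.04*d
    X=lambda r,z:(plane('w',[(253,r)],z,C)[0,:2]-s0)@d*1000
    th=0.
    for i in range(20):
        s=abs(th)*.023
        f=lambda x,z:.028+dz+s+z-th*x   # corner heights
        m=(X(r1,f(.012,.075))+X(r2,f(-.012,.075)))/2; e=X(rf,f(.023,.030))
        th=.5*th+.5*(m-(e-23))/45
    print('tilt',th.round(3),'axis shift at underside mm',(m-75*th).round(1),'post axis at grip55',(m-20*th).round(1))
E
python3 -c "
from h import *
chk()"
```

```text
13.225 [0.5315 0.1501 0.0747] F [ 0.3 -0.2  0. ] z [-6.e-04  0.e+00 -1.e+00]
dot [0.5384 0.1736] 187.0 grip-sock along x mm 15.5 edges [(208, -18), (209, -56), (210, -32), (212, 14), (229, -14), (243, 16), (244, 20), (246, -19), (290, 39), (291, 38), (292, 12)]
```

```bash
python3 -c "
from h import *
geo(209.5,246,291,(.5384,.1736));geo(209.5,246,291,(.5384,.1736),.002);geo(208.5,246,291,(.5384,.1736))"
```

```text
tilt 0.143 axis shift at underside mm 0.3 post axis at grip55 8.2
tilt 0.158 axis shift at underside mm 0.5 post axis at grip55 9.2
tilt 0.121 axis shift at underside mm 1.6 post axis at grip55 8.3
```

The block holds a lean of about 0.14 rad in the cork. Next I grip it centred and swing it towards the tile.

Request:
apply_moves(
  gripper=[0.045,0.045,0.015,0.015,0.015,0.015],
  travel=[
    [-0.006,0,-0.001],
    [0,0,0],
    [0,0,0],
    [0,0,0],
    [0,0,0],
    [0,0,0],
  ],
  roll=[0,0,0,0,0,0],
  newtons=30,
)

```text
clock: 14.02
tool_pos: [0.5301, 0.1447, 0.0763]
eef_rot: [-0.0, 0.795, 0.607, 0.0]
force: [-0.3, 0.9, 0.4]
gripper_width: 0.254
grip_force: 30.0
```

Request:
apply_moves(
  gripper=[0.015,0.015,0.015],
  travel=[
    [-0.005,0,0.001],
    [-0.005,0,0.001],
    [-0.003,0,0],
  ],
  roll=[0,0,0],
)

```text
clock: 14.4
tool_pos: [0.5285, 0.1385, 0.0776]
eef_rot: [-0.004, 0.794, 0.607, 0.007]
force: [-0.6, 13.3, 5.7]
gripper_width: 0.252
grip_force: 30.0
```

```bash
python3 -c "
from h import *
chk()"
```

```text
14.4 [0.5285 0.1385 0.0776] F [-0.6 13.3  5.7] z [ 0.006   0.0141 -0.9999]
dot [0.5384 0.1737] 169.5 grip-sock along x mm 3.1 edges [(182, -30), (184, 19), (194, -53), (195, -41), (198, 13), (215, -14), (230, 28), (231, 19), (232, -31), (234, 13), (276, 17), (277, 59), (278, 14)]
```

Request:
apply_moves(
  gripper=[0.015,0.015,0.015],
  travel=[
    [-0.004,0,0],
    [-0.003,0,0],
    [-0.002,0,0],
  ],
  roll=[0,0,0],
)

```text
clock: 14.82
tool_pos: [0.5264, 0.1293, 0.0773]
eef_rot: [-0.003, 0.794, 0.607, 0.007]
force: [0.3, 13.9, 6.6]
gripper_width: 0.25
grip_force: 30.0
```

```bash
python3 -c "
from h import *
geo;chk()"
```

```text
14.825 [0.5264 0.1293 0.0773] F [ 0.3 13.9  6.6] z [ 0.0065  0.0129 -0.9999]
dot [0.5384 0.1738] 155.7 grip-sock along x mm -6.4 edges [(169, -33), (170, 18), (171, 14), (181, -41), (182, -42), (183, -14), (226, 32), (229, -25), (272, 37), (273, 43), (274, 12), (299, 15)]
```

```bash
python3 -c "
from h import *
for z in (0,.002,.004): geo(182.5,228.5,273.3,(.5384,.1738),z)"
```

```text
tilt -0.105 axis shift at underside mm 5.5 post axis at grip55 -0.3
tilt -0.094 axis shift at underside mm 5.5 post axis at grip55 0.3
tilt -0.083 axis shift at underside mm 5.5 post axis at grip55 0.9
```

Request:
apply_moves(
  gripper=[0.015,0.015,0.015],
  travel=[
    [-0.004,0,0],
    [-0.003,0,0],
    [-0.002,0,0],
  ],
  roll=[0,0,0],
)

```text
clock: 15.25
tool_pos: [0.5242, 0.1212, 0.078]
eef_rot: [-0.003, 0.794, 0.608, 0.007]
force: [-0.7, 14.0, 9.8]
gripper_width: 0.253
grip_force: 30.0
```

```bash
cat >> h.py <<'E'
def topx(r1,r2,dot):
    C=get_calibration('wrist'); d=np.array([.2637,.9646]); s0=np.array(dot)-.04*d
    for z in(.103,.106,.109):
        x=(plane('w',[(253,r1),(253,r2)],z,C)[:,:2]-s0)@d*1000; print('top z',z,x.round(1),x.mean().round(1))
E
python3 -c "
from h import *
chk()"
```

```text
15.25 [0.5242 0.1212 0.078 ] F [-0.7 14.   9.8] z [ 0.0072  0.0139 -0.9999]
dot [0.5383 0.1737] 143.4 grip-sock along x mm -14.7 edges [(156, -15), (157, -29), (158, 24), (159, 12), (169, -35), (170, -43), (171, -14), (222, 19), (223, 23), (225, -22), (226, -22), (268, 32), (269, 49), (289, 18), (290, 14), (298, -25), (299, -29)]
```

```bash
python3 -c "
from h import *
topx(225,269.2,(.5383,.1737)); geo(170.5,225,269.2,(.5383,.1737),.002)
d=np.array([.2637,.9646]); s0=np.array((.5383,.1737))-.04*d
for z in(.044,.058,.062): print((plane('wrist',[(253,170.5),(253,157.5)],z)[:,:2]-s0)@d*1000)
import cv2
b=cv2.imread('pics/w3.png')
im=save('wrist','w8.png'); b=np.ascontiguousarray(im[:,:,::-1]); cv2.imwrite('pics/c8.png',cv2.resize(b[100:384,140:380],None,fx=2,fy=2))"
```

```text
top z 0.103 [  2.8 -22.7] -9.9
top z 0.106 [  3.9 -21.1] -8.6
top z 0.109 [  5.  -19.5] -7.2
tilt -0.219 axis shift at underside mm 9.4 post axis at grip55 -2.6
[21.2031381 30.2248999]
[23.70160929 32.13155992]
[24.41545821 32.67631993]
```

The maths now agrees: boundary edges sit at rim level, with tilt about −0.10 rad and post axis about 5.5 mm towards the tile. One more small push, then I re-centre and start walking it out.

Request:
apply_moves(
  gripper=[0.015,0.015,0.045,0.045,0.045,0.015,0.015,0.015],
  travel=[
    [-0.004,0,0],
    [-0.001,0,0],
    [0,0,0],
    [0.007,0,0],
    [0.004,0,0],
    [0,0,0],
    [0,0,0],
    [0,0,0],
  ],
  roll=[0,0,0,0,0,0,0,0],
)

```text
clock: 16.35
tool_pos: [0.5237, 0.1202, 0.0741]
eef_rot: [0.0, 0.795, 0.607, 0.0]
force: [1.2, -0.7, -1.6]
gripper_width: 0.255
grip_force: 30.0
```

```bash
cat >> h.py <<'E'
def tilt(re,r1,r2,dot):
    C=get_calibration('wrist'); d=np.array([.2637,.9646]); s0=np.array(dot)-.04*d
    X=lambda r,z:(plane('w',[(253,r)],z,C)[0,:2]-s0)@d*1000
    # height of post top from its apparent 24 mm length; foot face seen at rim level
    th=0
    for i in range(10):
        z=min(np.linspace(.098,.14,200),key=lambda z:abs(X(r1,z-th*.012)-X(r2,z+th*.012)-24))
        m=(X(r1,z)+X(r2,z))/2; e=X(re,.044)-23
        th=(m-e)/(1000*(z-.044))
    print('tilt',round(th,3),'top mid',m.round(1),'top z',z.round(4),'raise~',round((z-.103-.023*abs(th))*1000,1),'axis at z=.095',(m-1000*(z-.095)*th).round(1))
E
python3 -c "
from h import *
chk()"
```

```text
16.35 [0.5237 0.1202 0.0741] F [ 1.2 -0.7 -1.6] z [ 2.e-04 -2.e-04 -1.e+00]
dot [0.5384 0.1738] 141.6 grip-sock along x mm -15.6 edges [(166, -36), (167, -44), (168, -13), (228, 13), (229, 33), (232, -31), (233, -22), (274, 12), (275, 71), (276, 15), (290, 22), (298, -14), (299, -26)]
```

```bash
python3 -c "
from h import *
tilt(167.5,232.5,275.3,(.5384,.1738))"
```

```text
tilt -0.101 top mid -7.4 top z 0.1134 raise~ 8.1 axis at z=.095 -5.5
```

Request:
apply_moves(
  gripper=[0.045,0.045,0.045,0.015,0.015,0.015,0.015],
  travel=[
    [0,0,0],
    [0.007,0,0],
    [0.003,0,0],
    [0,0,0],
    [0,0,0],
    [0,0,0],
    [0,0,0],
  ],
  roll=[0,0,0,0,0,0,0],
  newtons=35,
)

```text
clock: 17.27
tool_pos: [0.5264, 0.13, 0.0743]
eef_rot: [0.0, 0.795, 0.607, 0.0]
force: [1.1, -0.4, -1.2]
gripper_width: 0.253
grip_force: 35.0
```

Request:
apply_moves(
  gripper=[0.015,0.015,0.015],
  travel=[
    [0.006,0,0],
    [0.006,0,-0.001],
    [0.004,0,-0.001],
  ],
  roll=[0,0,0],
)

```text
clock: 17.65
tool_pos: [0.5292, 0.1396, 0.0764]
eef_rot: [0.004, 0.795, 0.606, -0.005]
force: [-2.8, -14.0, 3.8]
gripper_width: 0.253
grip_force: 35.0
```

```bash
python3 -c "
from h import *
chk()"
```

```text
17.65 [0.5292 0.1396 0.0764] F [ -2.8 -14.    3.8] z [-0.0038 -0.0129 -0.9999]
dot [0.5385 0.1741] 169.9 grip-sock along x mm 4.5 edges [(192, -50), (193, -39), (251, 23), (252, 18), (255, -29), (256, -13), (297, 18), (298, 63), (299, 19)]
```

Request:
apply_moves(
  gripper=[0.015,0.015,0.015],
  travel=[
    [0.005,0,-0.002],
    [0.004,0,-0.002],
    [0.002,0,-0.001],
  ],
  roll=[0,0,0],
)

```text
clock: 18.08
tool_pos: [0.5306, 0.1528, 0.0776]
eef_rot: [0.001, 0.795, 0.607, -0.005]
force: [-0.6, -7.8, -10.1]
gripper_width: 0.252
grip_force: 35.0
```

```bash
python3 -c "
from h import *
chk()"
```

```text
18.075 [0.5306 0.1528 0.0776] F [ -0.6  -7.8 -10.1] z [-0.0079 -0.0076 -0.9999]
dot [0.5383 0.1828] 176.7 grip-sock along x mm 9.2 edges [(198, -39), (199, -46), (200, -17), (210, 12), (253, 17), (254, 21), (257, -24)]
```

Too much lift there: the jig slid to y=0.183. I'll swing back with near-neutral vertical force.

Request:
apply_moves(
  gripper=[0.015,0.015,0.015],
  travel=[
    [-0.006,0,0.001],
    [-0.006,0,0.001],
    [-0.004,0,0],
  ],
  roll=[0,0,0],
)

```text
clock: 18.5
tool_pos: [0.5288, 0.1441, 0.0784]
eef_rot: [-0.003, 0.795, 0.607, 0.002]
force: [1.9, 7.2, -9.6]
gripper_width: 0.247
grip_force: 35.0
```

```bash
sed -i 's/,300) if/,330) if/' h.py; python3 -c "
from h import *
chk()"
```

```text
18.5 [0.5288 0.1441 0.0784] F [ 1.9  7.2 -9.6] z [-1.0e-04  7.8e-03 -1.0e+00]
dot [0.5374 0.177 ] 172.7 grip-sock along x mm 5.8 edges [(185, -29), (187, 20), (197, -52), (198, -38), (253, 17), (254, 22), (257, -25), (300, 33), (301, 48), (302, 15), (304, -69), (305, -51)]
```

Request:
apply_moves(
  gripper=[0.015,0.015,0.015],
  travel=[
    [-0.005,0,0],
    [-0.003,0,0.002],
    [-0.003,0,0.001],
  ],
  roll=[0,0,0],
)

```text
clock: 18.92
tool_pos: [0.5273, 0.1372, 0.0788]
eef_rot: [-0.005, 0.794, 0.607, 0.006]
force: [-1.5, 15.7, 6.1]
gripper_width: 0.253
grip_force: 35.0
```

```bash
python3 -c "
from h import *
chk()"
```

```text
18.925 [0.5273 0.1372 0.0788] F [-1.5 15.7  6.1] z [ 0.0042  0.0157 -0.9999]
dot [0.536  0.1715] 171.0 grip-sock along x mm 4.3 edges [(183, -17), (184, -19), (185, 24), (195, -24), (196, -53), (197, -21), (253, 34), (256, -28), (257, -19), (300, 70), (301, 20), (304, -70), (305, -49)]
```

Request:
apply_moves(
  gripper=[0.015,0.015,0.015],
  travel=[
    [-0.005,0,-0.0005],
    [-0.004,0,-0.0005],
    [-0.003,0,0],
  ],
  roll=[0,0,0],
)

```text
clock: 19.35
tool_pos: [0.5243, 0.1252, 0.081]
eef_rot: [-0.004, 0.794, 0.608, 0.006]
force: [-2.3, 12.3, 6.1]
gripper_width: 0.25
grip_force: 35.0
```

```bash
python3 -c "
from h import *
chk()"
```

```text
19.35 [0.5243 0.1252 0.081 ] F [-2.3 12.3  6.1] z [ 0.0051  0.0143 -0.9999]
dot [0.536  0.1715] 152.7 grip-sock along x mm -8.1 edges [(165, -15), (166, -24), (167, 22), (177, -50), (178, -35), (247, 23), (248, 26), (251, -28), (252, -23), (292, 61), (293, 28), (295, 24), (296, 12), (303, -17), (304, -82), (305, -62)]
```

```bash
python3 -c "
from h import *
tilt(177.5,251.5,292.5,(.536,.1715));topx(251.5,292.5,(.536,.1715))
print(np.diff([plane('wrist',[(x,251.5)],.103)[0,0] for x in (237,270)]))
b=np.ascontiguousarray(snapshot('wrist')[:,:,::-1]).astype(int).sum(2)
for r in (258,270,285):
  print(r,b[r,215:295:2].tolist())"
```

```text
tilt -0.119 top mid -10.1 top z 0.1208 raise~ 15.0 axis at z=.095 -7.0
top z 0.103 [ -7.2 -32.3] -19.7
top z 0.106 [ -5.8 -30.4] -18.1
top z 0.109 [ -4.4 -28.6] -16.5
[0.0173948]
258 [273, 274, 275, 269, 264, 96, 31, 83, 116, 119, 120, 124, 124, 129, 123, 118, 122, 111, 114, 117, 115, 105, 111, 113, 111, 106, 103, 114, 112, 116, 110, 72, 56, 111, 267, 279, 281, 272, 281, 278]
270 [269, 267, 277, 246, 68, 35, 34, 43, 113, 120, 129, 119, 116, 98, 113, 111, 115, 119, 108, 111, 102, 103, 101, 111, 113, 120, 124, 106, 99, 109, 107, 26, 32, 43, 93, 256, 279, 273, 275, 270]
285 [273, 272, 172, 50, 16, 13, 32, 230, 126, 105, 112, 106, 106, 93, 108, 107, 106, 110, 107, 110, 113, 117, 109, 112, 112, 118, 114, 108, 108, 119, 154, 234, 45, 33, 48, 60, 203, 273, 276, 274]
```

Request:
apply_moves(
  gripper=[0.015,0.015,0.015],
  travel=[
    [0.007,0,0],
    [0.006,0,-0.0005],
    [0.004,0,-0.0005],
  ],
  roll=[0,0,0],
)

```text
clock: 19.82
tool_pos: [0.5267, 0.1332, 0.0783]
eef_rot: [0.001, 0.795, 0.607, -0.002]
force: [-5.4, -5.7, 3.9]
gripper_width: 0.255
grip_force: 35.0
```

```bash
python3 -c "
from h import *
chk()"
```

```text
19.825 [0.5267 0.1332 0.0783] F [-5.4 -5.7  3.9] z [-0.0024 -0.0042 -1.    ]
dot [0.5361 0.1718] 164.2 grip-sock along x mm 0.4 edges [(177, -55), (178, -33), (247, 22), (248, 27), (251, -27), (252, -22), (291, 13), (292, 68), (293, 17), (304, -70), (305, -48)]
```

Request:
apply_moves(
  gripper=[0.015,0.015,0.015],
  travel=[
    [0.005,0,-0.001],
    [0.004,0,-0.001],
    [0.003,0,-0.0005],
  ],
  roll=[0,0,0],
)

```text
clock: 20.25
tool_pos: [0.5301, 0.1455, 0.0805]
eef_rot: [0.0, 0.795, 0.607, -0.001]
force: [-4.1, -4.6, 0.0]
gripper_width: 0.251
grip_force: 35.0
```

```bash
python3 -c "
from h import *
chk()"
```

```text
20.25 [0.5301 0.1455 0.0805] F [-4.1 -4.6  0. ] z [-0.002 -0.002 -1.   ]
dot [0.5372 0.1762] 175.3 grip-sock along x mm 8.6 edges [(247, 22), (248, 26), (251, -25), (252, -23), (291, 13), (292, 66), (293, 20), (304, -68), (305, -46)]
```

```bash
python3 -c "
from h import *
w=snapshot('wrist')[:,:,::-1]; s=snapshot('scene')[:,:,::-1]
a=cv2.resize(np.ascontiguousarray(w[100:384,140:380]),(480,568)); b=cv2.resize(np.ascontiguousarray(s[120:220,190:330]),(320,229),interpolation=cv2.INTER_CUBIC)
o=np.zeros((568,800,3),np.uint8); o[:,:480]=a; o[:229,480:]=b
b=cv2.resize(np.ascontiguousarray(s[130:180,245:295]),(320,320),interpolation=cv2.INTER_CUBIC); o[240:560,480:]=b
cv2.imwrite('pics/c9.png',o)"
```

```text
(no output)
```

View pics/c9.png

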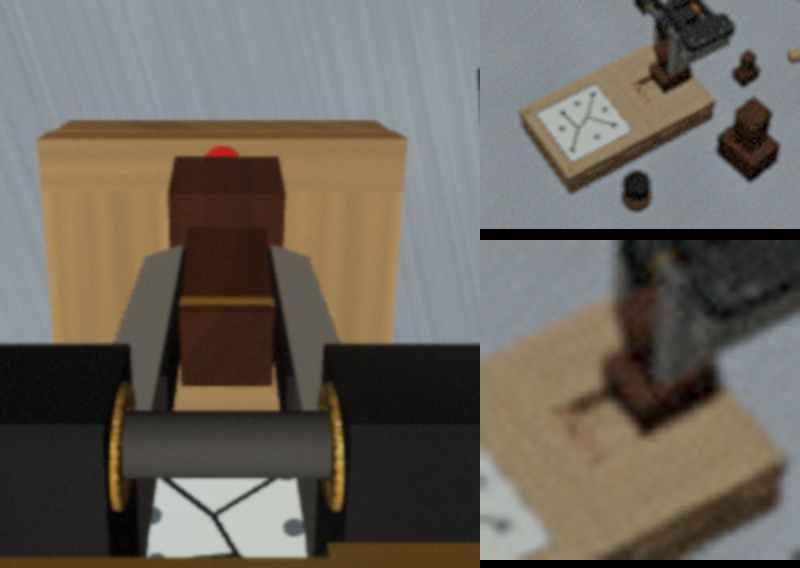

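The last picture shows the block is already out: its foot stands just past the socket on the red-dot side, hiding most of the dot, and the socket is empty in the scene crop. The jig is flat. I'll lift gently and centre over the socket.

Request:
apply_moves(
  gripper=[0.015,0.015,0.015,0.015,0.015,0.015],
  travel=[
    [0,0,-0.004],
    [0,0,-0.006],
    [0,0,-0.006],
    [-0.006,0,-0.004],
    [-0.006,0,0],
    [0,0,0],
  ],
  roll=[0,0,0,0,0,0],
)

```text
clock: 21.15
tool_pos: [0.5274, 0.1344, 0.1007]
eef_rot: [-0.0, 0.795, 0.607, 0.0]
force: [-0.5, -0.5, -2.3]
gripper_width: 0.252
grip_force: 35.0
```

```bash
python3 - <<'E'
from h import *
chk()
C=get_calibration('wrist'); b=np.ascontiguousarray(snapshot('wrist')[:,:,::-1]); h,S,v=[q.astype(int) for q in cv2.split(cv2.cvtColor(b,cv2.COLOR_BGR2HSV))]
red=(((h<6)|(h>174))&(S>170)&(v>130))[:,200:300]; ys,xs=np.nonzero(red); print('red',len(xs),xs.min()+200,xs.max()+200,ys.min(),ys.max())
# jig +x end edge: bench -> wood, columns left of block
for x in (170,330):
    w=((h[:,x]>8)&(h[:,x]<25)&(S[:,x]>60)); r=np.nonzero(w)[0]; print(x,r.min(),v[r.min()-2:r.min()+22,x].tolist())
t=cv2.cvtColor(np.ascontiguousarray(snapshot('top')[:,:,::-1]),cv2.COLOR_BGR2HSV); np.save('top.npy',t)
h,s,v=[t[:,:,i].astype(int) for i in range(3)]
roi=np.zeros(h.shape,bool); roi[190:255,190:275]=1
m=(roi&(((h>8)&(h<25)&(s>70)&(v>110))|((s<60)&(v>185)))).astype(np.uint8)
c=cv2.morphologyEx(m,cv2.MORPH_CLOSE,np.ones((7,7))); c=max(cv2.findContours(c,0,2)[0],key=cv2.contourArea)
print(cv2.minAreaRect(c))
E
```

```text
21.15 [0.5274 0.1344 0.1007] F [-0.5 -0.5 -2.3] z [ 0.  0. -1.]
dot [0.5359 0.1716] 161.2 grip-sock along x mm 1.8 edges [(173, -27), (174, 26), (177, -59), (178, -29), (247, 22), (248, 26), (251, -26), (252, -23), (291, 20), (292, 99), (293, 24), (298, -32), (299, -32), (300, -13), (304, -50), (305, -30)]
red 254 242 259 153 170
170 147 [156, 138, 117, 114, 142, 157, 160, 159, 159, 158, 155, 153, 152, 157, 157, 163, 165, 165, 167, 166, 166, 163, 164, 163]
330 147 [154, 132, 113, 111, 135, 150, 154, 151, 150, 151, 149, 150, 152, 153, 156, 159, 161, 160, 160, 160, 163, 160, 159, 163]
((239.94119262695312, 223.73532104492188), (43.413875579833984, 34.440059661865234), 14.03624439239502)
```

```bash
python3 - <<'E'
from h import *
from scipy.optimize import fsolve
C=get_calibration('wrist'); d=np.array([.2637,.9646]); s0=np.array((.5359,.1716))-.04*d
X=lambda r,z:(plane('w',[(253,r)],z,C)[0,:2]-s0)@d
def f(p,rf=177.5,r1=251.5,r2=292.3):
    x,z,t=p; out=[]
    for r,a,b in((rf,.023,.03),(r1,.012,.075),(r2,-.012,.075)):
        cx=x+a*np.cos(t)+b*np.sin(t); cz=z+b*np.cos(t)-a*np.sin(t); out.append(X(r,cz)-cx)
    return out
for k in((177.5,251.5,292.3),(178,251,292.3),(177,252,292.3),(177.5,251,292.8)): print(fsolve(lambda p:f(p,*k),[0,.06,0]).round(4))
E
```

```text
[ 0.0301  0.085  -0.2661]
[ 0.0293  0.0847 -0.2538]
[ 0.0309  0.0853 -0.2783]
[ 0.0298  0.086  -0.2518]
```

```bash
python3 - <<'E'
from h import *
from scipy.optimize import fsolve
C=get_calibration('wrist'); d=np.array([.2637,.9646]); s0=np.array((.5359,.1716))-.04*d
X=lambda r,z:(plane('w',[(253,r)],z,C)[0,:2]-s0)@d
def f(p,k):
    x,z,t=p; out=[]
    for r,(a,b) in zip(k,((.023,0),(.012,.075),(-.012,.075))):
        cx=x+a*np.cos(t)+b*np.sin(t); cz=z+b*np.cos(t)-a*np.sin(t); out.append(X(r,cz)-cx)
    return out
for k in((177.5,251.5,292.3),(178,251,292.3),(177,252,292.3),(177.5,251,292.8)):
    p=fsolve(f,[0,.06,0],args=(k,)); x,z,t=p
    # predicted rows of foot-top edge and post foot
    out=[]
    for a,b in((.023,.03),(.012,.03)):
        cx=x+a*np.cos(t)+b*np.sin(t); cz=z+b*np.cos(t)-a*np.sin(t)
        out.append(min(range(150,300),key=lambda r:abs(X(r,cz)-cx)))
    print(p.round(4),out)
b=np.ascontiguousarray(snapshot('wrist')).astype(int).sum(2)
print([(r,int(b[r,246:261].mean())) for r in range(172,260,2)])
# silhouette widths
for r in (180,186,192,200,208):
    x=np.nonzero(b[r,200:310]<230)[0]+200; print(r,x.min(),x.max())
E
```

```text
[ 0.0107  0.067  -0.1218] [194, 211]
[ 0.0103  0.0674 -0.1114] [194, 211]
[ 0.011   0.0665 -0.1323] [194, 211]
[ 0.011   0.0691 -0.1103] [194, 211]
[(172, 366), (174, 301), (176, 321), (178, 181), (180, 102), (182, 101), (184, 100), (186, 104), (188, 99), (190, 101), (192, 99), (194, 99), (196, 104), (198, 122), (200, 122), (202, 120), (204, 121), (206, 121), (208, 120), (210, 121), (212, 120), (214, 97), (216, 93), (218, 94), (220, 92), (222, 95), (224, 93), (226, 94), (228, 91), (230, 94), (232, 93), (234, 89), (236, 92), (238, 91), (240, 88), (242, 89), (244, 90), (246, 88), (248, 143), (250, 214), (252, 155), (254, 91), (256, 110), (258, 116)]
180 226 279
186 226 280
192 225 281
200 224 282
208 225 281
```

```bash
python3 - <<'E'
from h import *
from scipy.optimize import least_squares
C=get_calibration('wrist'); d=np.array([.2637,.9646]); s0=np.array((.5359,.1716))-.04*d
X=lambda r,z:(plane('w',[(253,r)],z,C)[0,:2]-s0)@d
K=((178,.023,0),(197,.023,.03),(213.5,.012,.03),(254.5,.012,.075),(292.3,-.012,.075))
def f(p):
    x,z,t=p; return [1000*(X(r,z+b*np.cos(t)-a*np.sin(t))-(x+a*np.cos(t)+b*np.sin(t))) for r,a,b in K]
r=least_squares(f,[0,.06,0],x_scale=.01); print(r.x.round(4),r.fun.round(2))
s=get_state();print(s['tool_pos'],s['force'],s['grip_force'])
E
```

```text
[ 0.0088  0.0601 -0.1644] [ 0.46 -0.13 -0.63  0.28  0.02]
[0.52739747 0.13490214 0.10053391] [-0.42704399 -0.02871252 -2.05392813] 34.99785125255585
```

The block hangs free, 16 mm above the rim, but leans about 0.16 rad towards the tile. I'll square it up by gently pressing its foot flat on the solid wood between the tile and the socket, then bring it back.

Request:
apply_moves(
  gripper=[0.015,0.015,0.015,0.015,0.015,0.015,0.015,0.015],
  travel=[
    [-0.014,0,0],
    [-0.015,0,0],
    [-0.015,0,0],
    [0,0,0.004],
    [0,0,0.004],
    [0,0,0.003],
    [0,0,0.002],
    [0,0,0],
  ],
  roll=[0,0,0,0,0,0,0,0],
  newtons=20,
)

```text
clock: 22.35
tool_pos: [0.5158, 0.0927, 0.0875]
eef_rot: [-0.0, 0.795, 0.607, -0.0]
force: [-0.2, 0.7, -0.7]
gripper_width: 0.252
grip_force: 20.0
```

Request:
apply_moves(
  gripper=[0.015,0.015,0.015,0.015,0.015],
  travel=[
    [0,0,0.002],
    [0,0,0.002],
    [0,0,0.001],
    [0,0,0.001],
    [0,0,0],
  ],
  roll=[0,0,0,0,0],
)

```text
clock: 22.98
tool_pos: [0.5163, 0.0927, 0.0849]
eef_rot: [0.0, 0.795, 0.607, 0.001]
force: [-3.9, 0.6, 10.7]
gripper_width: 0.252
grip_force: 20.0
```

Request:
apply_moves(
  gripper=[0.015,0.015,0.015,0.015],
  travel=[
    [0,0,0.001],
    [0,0,0.001],
    [0,0,0.001],
    [0,0,0],
  ],
  roll=[0,0,0,0],
)

```text
clock: 23.48
tool_pos: [0.5168, 0.0942, 0.0839]
eef_rot: [-0.0, 0.795, 0.607, 0.003]
force: [-5.8, 3.8, 17.8]
gripper_width: 0.25
grip_force: 20.0
```

```bash
cat > fit.py <<'E'
from h import *
from scipy.optimize import least_squares
chk()
C=get_calibration('wrist'); b=np.ascontiguousarray(snapshot('wrist')).astype(int).sum(2)[:,246:261].mean(1)
b=cv2.GaussianBlur(b.reshape(-1,1),(1,3),0).ravel(); dv=np.diff(b); print([(r,int(dv[r])) for r in range(140,320) if abs(dv[r])>8])
E
python3 fit.py
```

```text
23.475 [0.5168 0.0942 0.0839] F [-5.8  3.8 17.8] z [ 0.0037  0.0036 -1.    ]
dot [0.5359 0.1716] 104.2 grip-sock along x mm -39.8 edges [(119, -29), (120, 16), (179, -56), (180, -43), (213, -12), (247, 40), (251, -34), (252, -16), (292, 34), (293, 39), (298, 12), (299, 12), (304, -59), (305, -43)]
[(178, -42), (179, -100), (180, -93), (181, -37), (197, 11), (213, -14), (246, 30), (247, 51), (248, 31), (250, -22), (251, -50), (252, -38), (254, 9), (255, 8), (291, 41), (292, 107), (293, 125), (294, 69), (295, 15), (297, 21), (298, 28), (299, 16), (301, -13), (302, -18), (303, -71), (304, -155), (305, -138), (306, -43), (308, 11), (309, 11), (310, 9), (311, 8)]
```

Request:
apply_moves(
  gripper=[0.015,0.015,0.015,0.015,0.015],
  travel=[
    [0,0,0],
    [0,0,0.001],
    [0,0,0.001],
    [0,0,0.001],
    [0,0,0],
  ],
  roll=[0,0,0,0,0],
  newtons=10,
)

```text
clock: 24.2
tool_pos: [0.5172, 0.0954, 0.0804]
eef_rot: [-0.001, 0.794, 0.607, 0.004]
force: [-5.4, 5.7, 14.2]
gripper_width: 0.252
grip_force: 10.0
```

```bash
python3 fit.py
```

```text
24.2 [0.5172 0.0954 0.0804] F [-5.4  5.7 14.2] z [ 0.0046  0.0059 -1.    ]
dot [0.536  0.1716] 106.1 grip-sock along x mm -38.6 edges [(121, -30), (122, 17), (181, -68), (182, -34), (243, 35), (247, -28), (290, 32), (291, 88), (292, 22), (297, -27), (298, -21), (304, -64), (305, -55)]
[(180, -51), (181, -111), (182, -89), (183, -28), (195, 8), (196, 13), (197, 8), (214, -12), (215, -8), (242, 23), (243, 44), (244, 31), (246, -27), (247, -41), (248, -23), (250, 11), (289, 34), (290, 126), (291, 170), (292, 74), (293, -15), (294, -24), (295, -11), (301, 23), (302, 25), (303, -46), (304, -163), (305, -159), (306, -53), (308, 12), (309, 10), (310, 9), (311, 8), (319, 8)]
```

```bash
cat > fit2.py <<'E'
import sys
from h import *
from scipy.optimize import least_squares
C=get_calibration('wrist'); d=np.array([.2637,.9646]); s0=np.array((.5359,.1716))-.04*d
X=lambda r,z:(plane('w',[(253,r)],z,C)[0,:2]-s0)@d
K=[(r,a,b) for r,(a,b) in zip(map(float,sys.argv[1:]),((.023,0),(.023,.03),(.012,.03),(.012,.075),(-.012,.075)))]
f=lambda p:[1000*(X(r,p[1]+b*np.cos(p[2])-a*np.sin(p[2]))-(p[0]+a*np.cos(p[2])+b*np.sin(p[2]))) for r,a,b in K]
r=least_squares(f,[0,.06,0],x_scale=.01); print(r.x.round(4),r.fun.round(2))
E
python3 fit2.py 182 196.8 215 250.5 291
```

```text
[-0.0347  0.0422 -0.0892] [ 0.26  0.35 -0.81  0.03  0.17]
```

Request:
apply_moves(
  gripper=[0.015,0.015,0.015,0.015],
  travel=[
    [0,0,0.002],
    [0,0,0.001],
    [0,0,0.001],
    [0,0,0],
  ],
  roll=[0,0,0,0],
)

```text
clock: 24.8
tool_pos: [0.5171, 0.0954, 0.0763]
eef_rot: [-0.001, 0.794, 0.607, 0.003]
force: [-4.1, 5.8, 14.5]
gripper_width: 0.257
grip_force: 10.0
```

```bash
python3 fit.py
```

```text
24.8 [0.5171 0.0954 0.0763] F [-4.1  5.8 14.5] z [ 0.0043  0.0059 -1.    ]
dot [0.5359 0.1716] 106.1 grip-sock along x mm -38.5 edges [(121, -28), (122, 17), (181, -58), (182, -45), (194, 13), (212, -12), (238, 26), (239, 15), (241, -19), (242, -20), (287, 34), (288, 86), (289, 22), (300, -27), (301, -21), (302, -13), (304, -53), (305, -37)]
[(180, -43), (181, -103), (182, -96), (183, -39), (194, 16), (195, 11), (212, -15), (213, -12), (237, 17), (238, 37), (239, 31), (241, -31), (242, -34), (243, -12), (244, 8), (245, 11), (286, 30), (287, 131), (288, 197), (289, 112), (290, 19), (294, -13), (295, -34), (296, -43), (297, -31), (298, -11), (303, -56), (304, -137), (305, -125), (306, -38), (308, 11), (309, 10), (310, 9), (311, 8)]
```

```bash
python3 fit2.py 182 194.8 213 245.3 288.3
```

```text
[-0.0343  0.0409 -0.0433] [ 0.17  0.25 -0.55  0.01  0.12]
```

The lean is now about 0.04 rad or less. I'll grip firmly, lift and return over the socket.

Request:
apply_moves(
  gripper=[0.015,0.015,0.015,0.015,0.015,0.015,0.015,0.015],
  travel=[
    [0,0,-0.001],
    [0,0,-0.001],
    [0,0,-0.005],
    [0,0,-0.008],
    [0,0,-0.007],
    [0.012,0,0],
    [0.012,0,0],
    [0.01,0,0],
  ],
  roll=[0,0,0,0,0,0,0,0],
  newtons=25,
)

```text
clock: 25.9
tool_pos: [0.5248, 0.1264, 0.0933]
eef_rot: [-0.0, 0.794, 0.607, -0.0]
force: [-0.6, -0.1, -1.6]
gripper_width: 0.255
grip_force: 25.0
```

Request:
apply_moves(
  gripper=[0.015,0.015,0.015,0.015],
  travel=[
    [0,0,0],
    [0,0,0],
    [0,0,0],
    [0,0,0],
  ],
  roll=[0,0,0,0],
)

```text
clock: 26.4
tool_pos: [0.5249, 0.125, 0.0938]
eef_rot: [0.0, 0.795, 0.607, 0.0]
force: [0.8, 0.5, -0.9]
gripper_width: 0.257
grip_force: 25.0
```

```bash
python3 fit.py
```

```text
26.4 [0.5249 0.125  0.0938] F [ 0.8  0.5 -0.9] z [ 0.  0. -1.]
dot [0.536  0.1716] 149.5 grip-sock along x mm -7.9 edges [(162, -27), (163, 27), (181, -58), (182, -44), (194, 12), (212, -13), (238, 26), (239, 14), (242, -28), (287, 20), (288, 99), (289, 23), (293, -36), (294, -27), (301, 14), (302, 38), (303, 13), (304, -81), (305, -68)]
[(140, -25), (141, -16), (142, -8), (156, 8), (157, 19), (158, 30), (159, 22), (161, -38), (162, -31), (163, 18), (164, 27), (173, 13), (174, 15), (180, -43), (181, -102), (182, -94), (183, -37), (193, 9), (194, 15), (195, 9), (212, -14), (213, -11), (237, 18), (238, 38), (239, 32), (241, -20), (242, -40), (243, -24), (245, 12), (286, 21), (287, 124), (288, 201), (289, 117), (290, 20), (292, -25), (293, -49), (294, -46), (295, -24), (296, -9), (300, 13), (301, 35), (302, 46), (303, -36), (304, -169), (305, -168), (306, -57), (308, 11), (309, 10), (310, 9), (311, 8)]
```

```bash
python3 fit2.py 182 194.6 213 245.3 288.3; python3 - <<'E'
from h import *
t=np.ascontiguousarray(snapshot('top')[:,:,::-1]).astype(int); o=cv2.imread('pics/t0.png').astype(int)
d=(np.abs(t-o).sum(2)>110).astype(np.uint8); n,l,s,c=cv2.connectedComponentsWithStats(d)
print([(s[i].tolist()) for i in range(1,n) if s[i][4]>8])
E
```

```text
[-0.0037  0.0587 -0.0357] [ 0.14  0.33 -0.58 -0.03  0.14]
[[181, 186, 61, 198, 6775], [234, 212, 3, 7, 11], [212, 225, 5, 4, 13], [35, 292, 145, 92, 5563], [256, 338, 27, 15, 109], [252, 346, 21, 15, 145], [247, 350, 6, 3, 12], [237, 353, 8, 11, 25], [273, 355, 16, 29, 204]]
```

The block is 15 mm above the rim, within 4 mm of the socket axis, leaning about 0.04 rad and still. The jig is flat, about 6 mm from its start, and the bystanders are unchanged. Handing in.

```bash
python3 -c "
from workcell import *
print(finish_job())"
```

```text
the job is handed in; nothing more can be done
None
```

I pressed the tile home, rocked the block free towards the red dot and then the tile, and handed in with the block held about 15 mm above its socket, leaning roughly 0.04 rad; the jig was flat about 6 mm from its start and no bystander had moved in the overhead view, though `finish_job` returned no verdict.

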